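# Pin the tie rod of a board holder into its clevis

## Robot

A 7-joint arm with a two-finger parallel gripper is mounted at the origin on a cart in front of the work surface, level with it; the furniture and walls round the work are solid. World frame = base frame: x ahead of the robot, y to its left, z up, the work surface at z = 0. Lengths are in m, angles in rad, forces in N, time in s.
With the tool pointing down it reaches from about 0.4 to 0.85 m from the base axis. Payload 10.4 kg.
Tool frame: the origin (TCP) lies midway between the tips of the shut fingers; the grasp point (between the pads) lies 19 mm behind it; y points along the fingers, x is the direction in which the jaws open and shut, and the axes are right-handed (so a half turn about y gives the same grasp; the last joint's range is limited). The gripper opens to 87 mm and grips with 3 to 60 N. Pads are 19 mm wide; open, the fingers measure 117 mm over their backs; the gripper's body (75 mm by 190 mm) begins 51 mm behind the grasp point.
Start: joints at [-1.239, 0.332, -0.065, 1.46, 0.022, 1.35, -0.088], TCP at [0.217, 0.586, 0.223] pointing down, gripper open.
Joint ranges: [-2.6, 2.6], [-0.5, 2.12], [-1.47, 1.34], [0.16, 2.42], [-1.27, 4.41], [0.06, 2.06], [-2.6, 2.6]. Speed limits (rad/s): [2.22, 2.22, 2.79, 2.79, 3.14, 3.14, 3.14].

## Interface

Orientations are given as a unit quaternion [x, y, z, w].
In Python, from bench import * gives the robot as it stands.
- The arm moves only by the tool jog_arm, never from a script. Its argument "commands" is a list of rows, each an object with "translation": the shift along the world's x, y, z in mm, a list of three; "twist": the turn about the world's z in rad. A call has 1 to 20 rows; each row shifts and turns the commanded pose from where the row before left it; what a row does not reach is not made up. A row lasts 1/10 s, in which the tool goes at most 50 mm and 8.59 degrees, less where a joint would pass 70% of its speed; a pose out of reach is approached as far as the arm can. A call is refused whole if a number of a shift passes 50 or a number of a turn 0.15, either way. A call with a gripper value outside its range is refused whole. "grip" is the closure, from 0 (fully open) to 1 (shut), set as the call begins (left out, the last holds). The fingers move at their own pace and stop on an object; "grip_force" is the grip in N (left out, the last holds). Time passes only in rows, so rows that do not move let the fingers close. It gives the time, the measured TCP pose, the force and the opening at its end, in the units of the state.
- read_state(): the state, without advancing time (a new reading comes with each control period).
- camera(name): name is "scene" or "top" or "wrist"; returns a dict with "img" (420x560x3 uint8, red, green, blue), "fx", "fy", "cx", "cy" (pixels), "dist" ([k1, k2, p1, p2, k3] as OpenCV has them; the pictures are not rectified), "cam_to_world" (4x4, takes a point from camera to world coordinates). Camera axes: x right, y down, z forward; pixel columns grow to the right and rows downward; lengths in m; the calibration is good to about 2 mm. A picture is of the moment at which its call begins. There is no depth.
- close_job(): hands the job in, once; it reports no verdict.
The state is a dict: "time": time; "joint_positions": joint angles; "joint_vel": joint speeds; "joint_torque": joint torques, N m; "ee_pos": TCP position; "eef_rot": TCP orientation; "ft_force": force on the tool from outside, world axes, zero at the start; "torque": the same for the moment, N m; "width": finger opening in m.
Only numpy, scipy, OpenCV 4.12 (cv2) and the standard library are available. Lean on these libraries where they do the work, as an engineer would, in place of code of your own. Each camera call takes 0.05 s, during which the arm holds its last target.

## Task

Lock the sliding carriage of the board holder: take the red-headed pin from the wooden block and push it down through the brass bush, the eye of the carriage's tie rod and the clevis below until its head sits fully home on the bush. The eye's hole does not yet line up and cannot be seen inside the clevis (the rod is adjustable, so its length differs every time): slide the carriage by its black knob and find the place by feel, then press the pin past the spring ball. Go gently: never press the pin and the eye against each other with more than 35 N, or the pin bends. Leave the meter, tape, reel, pen, jar and mug where they are.

Things in the scene. Friction and masses are not known exactly. Their poses are not given: they have to be found in the camera images.
- pin: Steel headed pin, upright in the wooden block. Origin: centre of the seat face under the head; z up along the pin. Head red, 24 mm across, 14 mm high, above the origin; shank 12 mm across, 52 mm long below it, the last 4 mm tapering to a 9 mm flat nose.
- stand_mouth (a point): Top face of the fixed wooden block (60x60 mm, 36 mm high), at the mouth of its 14.5 mm bore, 30 mm deep. The pin stands in it with its head's seat face 22 mm above this point.
- fixture: Board holder, fixed to the table: base plate 110 mm (x) by 290 mm (y), 14 mm high. Origin: under the plate's centre. Its y axis points along the slide from the carriage to the clevis. Clevis 48 mm wide, its axis at y=+55 mm; end supports up to 49 mm high.
- clevis_mouth (a point): Centre of the top of the brass bush (24x24 mm, 10 mm high) on the clevis, 72 mm over the table; axes as the holder's. Hole 13.5 mm, 22 mm deep through bush and upper cheek; then a gap with the eye of the tie rod (12 mm thick, top 23 mm below this point, hole 13.5 mm), then the lower cheek, 36 to 48 mm below, with a spring ball (some 5 N to pass). A seated pin has its origin here.
- knob (a point): Middle of the black knob (22 mm across, 30 mm high; this point 18 mm above its lower end, on its axis) on the blue carriage. It slides along the holder's y axis over 27 mm with about 4 N of friction and stays where it is left; it starts near its rear stop. The eye's hole comes under the bush 6 to 25 mm further on; until then, and beyond, the eye's solid metal blocks the pin.
- carriage: The blue carriage (86x56 mm, top 51 mm over the table) with its knob, a low jaw lip and the tie rod it carries. Origin: at table height, 4 mm behind (-y of) the knob's axis; axes as the holder's.
- meter: Orange multimeter lying on the table behind the holder, 68x135x36 mm, origin under its centre; leave it.
- tape_blue: Roll of light blue tape lying flat, 100 mm across, 34 mm high, origin under its centre; leave it.
- solder_reel: Solder reel standing on end, 53 mm across, 43 mm high, yellow and red top, origin under its centre; leave it.
- pen: White and blue pen lying on the table, 140 mm long, 10 mm high, origin under its centre; leave it.
- flux_jar: Small round jar, 46 mm across, 22 mm high, origin under its centre; leave it.
- mug: Dark teal mug, 79 mm across without its handle, 90 mm high, origin under its centre; leave it.

How it is judged:
By the outcome, as a careful person would: the job done as asked, in the order asked, and still so for the second after the job is handed in, with the robot touching nothing.
It also fails if it takes over 54 s, if anything falls off the work surface, if the arm or the gripper's body presses on something with over 40 N, if the wrist force passes 120 N, or if a joint passes its speed limit or range.

## Working session

There is one attempt and no reset: what is moved stays moved. The work goes in short steps, Python scripts to look and compute and a tool call to move; the robot and the scene stay as the last step left them, time stands still between calls to the robot, and variables do not carry over. Pictures are saved under pics/ and viewed, and the job is handed in when it is done.

Besides the shell and the picture viewer there is one more tool, called as a command line: name --argument value ..., lists and objects as JSON in quotes. jog_arm: Moves the arm, as the interface text tells. Its arguments: {"type":"object","properties":{"commands":{"type":"array"},"grip":{"type":"number"},"grip_force":{"type":"number"}},"required":["commands"]}

```bash
mkdir -p pics
cat > h.py <<'E'
from bench import *
import numpy as np, cv2
def snap(n,f):
    c=camera(n); cv2.imwrite('pics/%s.png'%f,c['img'][:,:,::-1]); np.savez('pics/%s.npz'%f,**{k:np.array(v) for k,v in c.items()}); return c
def load(f): return dict(np.load('pics/%s.npz'%f))
def K(c): return np.array([[c['fx'],0,c['cx']],[0,c['fy'],c['cy']],[0,0,1.]])
def ray(c,u,v):
    p=cv2.undistortPoints(np.array([[[u,v]]],float),K(c),np.array(c['dist'],float))[0,0]
    T=np.array(c['cam_to_world']); d=T[:3,:3]@[p[0],p[1],1]; return T[:3,3],d/np.linalg.norm(d)
def atz(c,u,v,z):
    o,d=ray(c,u,v); return o+d*(z-o[2])/d[2]
def tri(obs):
    A=np.zeros((3,3));b=np.zeros(3);R=[]
    for c,u,v in obs:
        o,d=ray(c,u,v);P=np.eye(3)-np.outer(d,d);A+=P;b+=P@o;R.append((o,P))
    x=np.linalg.solve(A,b); return x,[np.linalg.norm(P@(x-o))*1000 for o,P in R]
def proj(c,X):
    T=np.linalg.inv(np.array(c['cam_to_world']));r=cv2.Rodrigues(T[:3,:3])[0]
    return cv2.projectPoints(np.array(X,float).reshape(-1,1,3),r,T[:3,3],K(c),np.array(c['dist'],float))[0].reshape(-1,2)
def crop(f,u,v,r,s,out):
    i=cv2.imread('pics/%s.png'%f);u0,v0=max(0,u-r),max(0,v-r);i=i[v0:v+r,u0:u+r]
    cv2.imwrite('pics/%s.png'%out,cv2.resize(i,None,fx=s,fy=s,interpolation=cv2.INTER_CUBIC)); print(out,'origin',u0,v0,'scale',s)
E
python3 - <<'E'
from h import *
for n in('scene','top','wrist'):
    c=snap(n,n+'0');print(n,c['cam_to_world'].round(3).tolist(),c['fx'])
print(read_state())
E
```

```text
scene [[-0.883, -0.354, 0.309, 0.323], [-0.469, 0.679, -0.564, 0.452], [-0.01, -0.643, -0.766, 0.725], [0.0, 0.0, 0.0, 1.0]] 379.0941475544753
top [[0.014, -0.999, 0.041, 0.527], [-1.0, -0.013, 0.023, -0.041], [-0.022, -0.041, -0.999, 1.068], [0.0, 0.0, 0.0, 1.0]] 452.27681477663936
wrist [[0.348, 0.898, 0.271, 0.143], [0.938, -0.332, -0.102, 0.614], [-0.001, 0.29, -0.957, 0.383], [0.0, 0.0, 0.0, 1.0]] 339.2425925771938
{'time': 0.15, 'joint_positions': array([-1.23858879,  0.33272557, -0.06469347,  1.46075222,  0.02160336,
        1.34989641, -0.08853056]), 'joint_vel': array([ 0.00061097, -0.00057665, -0.00127236, -0.00362276, -0.00052366,
        0.00022556, -0.00162975]), 'joint_torque': array([ 3.67373495e-04, -6.23632121e+01,  2.40553846e-02, -3.90140891e+01,
       -6.14477461e-02,  3.72487132e-02,  1.01591907e-04]), 'ee_pos': array([0.21703395, 0.58579245, 0.22193557]), 'eef_rot': array([ 0.58062796,  0.40360539, -0.40421395, -0.58015941]), 'ft_force': array([-0.22360527, -0.34526884, -0.45784952]), 'torque': array([ 0.03168872, -0.0091337 , -0.02174569]), 'width': 0.08669817619783242}
```

View pics/scene0.png

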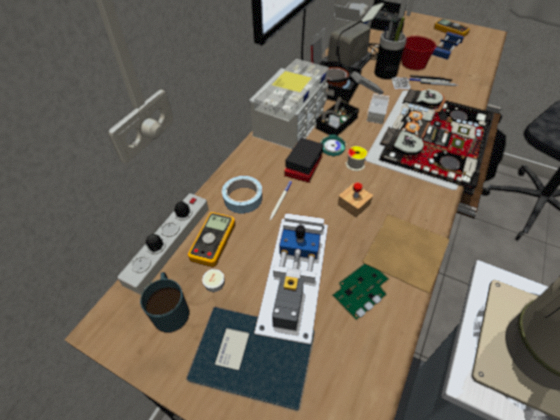

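View pics/top0.png

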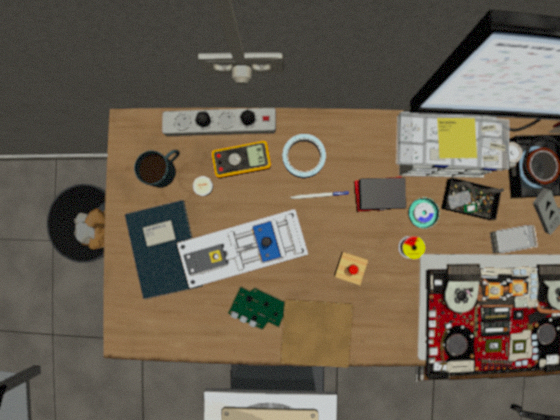

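View pics/wrist0.png

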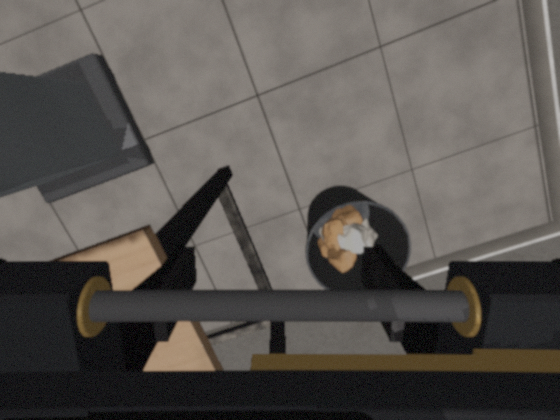

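The overview shows the holder at about top (242,248), with the yellow bush at (215,256), the carriage and knob at (265,241), and the red pin in its block at (352,269). I'll enlarge these.

Run:
```python
from h import *
crop('top0',245,248,70,8,'t_h') if 0 else None
i=cv2.imread('pics/top0.png')[205:295,175:305];cv2.imwrite('pics/t1.png',cv2.resize(i,None,fx=6,fy=6,interpolation=2))
crop('top0',352,269,35,12,'t2')
i=cv2.imread('pics/scene0.png')[175:335,250:385];cv2.imwrite('pics/s1.png',cv2.resize(i,None,fx=3.7,fy=3.7,interpolation=2))
```

```text
t2 origin 317 234 scale 12
```

View pics/t1.png

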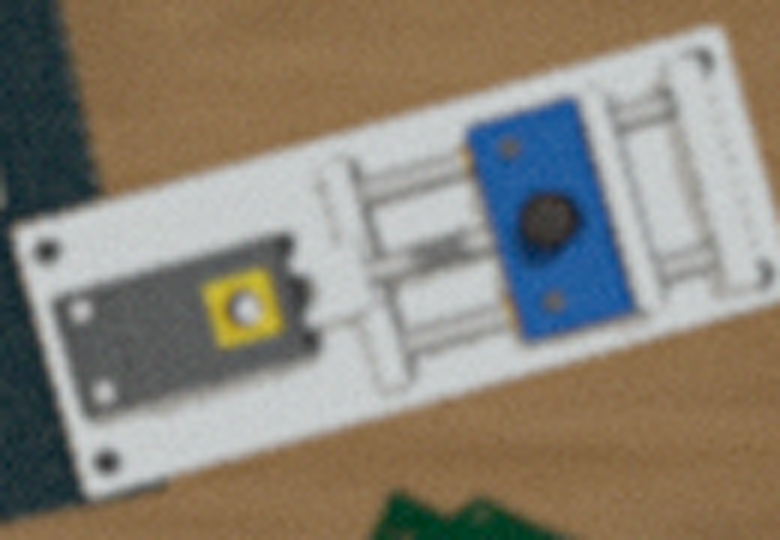

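View pics/t2.png

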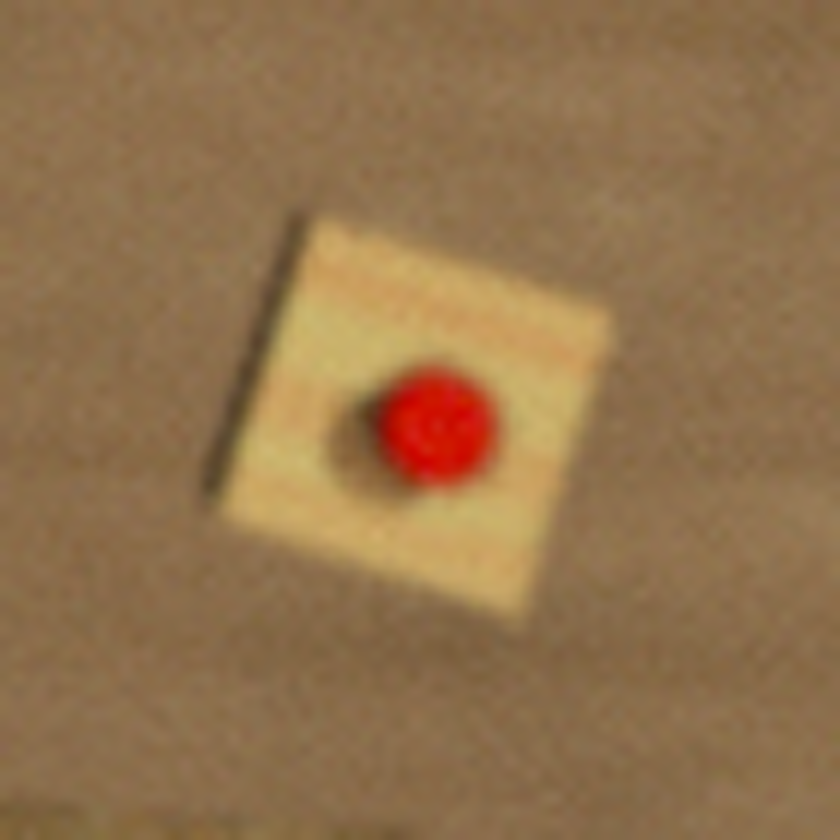

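View pics/s1.png

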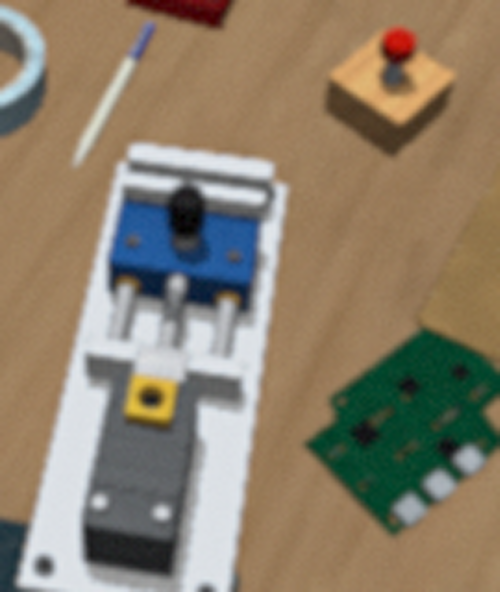

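In these crops the bush hole is at top (215.5,256.3) and scene (290.5,282.3). The knob is at top (266.7,241.7) and the pin head at top (353.4,269.5) and scene (357.6,187.2).

Run:
```python
from h import *
t=load('top0');s=load('scene0')
print('bush',tri([(t,215.4,256.2),(s,290.4,282.2)]),atz(t,215.4,256.2,.072),atz(s,290.4,282.2,.072))
print('pinhead',tri([(t,353.3,269.4),(s,357.5,187.1)]),atz(t,353.3,269.4,.068),atz(s,357.5,187.1,.065))
print('knob',tri([(t,266.6,241.6),(s,300.3,230.5)]),atz(t,266.6,241.6,.08),atz(s,300.3,230.5,.08))
# base plate corners top view z=.014
for u,v in((12,228),(720,28),(92,498),(790,298)): print(atz(t,175+u/6,205+v/6,.014))
```

```text
bush (array([0.48018658, 0.12284215, 0.07245117]), [np.float64(0.3709153910792367), np.float64(0.37091539107918536)]) [0.47982533 0.12276787 0.072     ] [0.48063797 0.1227579  0.072     ]
pinhead (array([ 0.45527418, -0.18245429,  0.06618571]), [np.float64(0.48049055989574596), np.float64(0.4804905598957405)]) [ 0.45494756 -0.18235627  0.068     ] [ 0.45595544 -0.18339209  0.065     ]
knob (array([0.51444691, 0.00934309, 0.08407705]), [np.float64(0.45279545996517284), np.float64(0.45279545996526266)]) [0.51397722 0.00937459 0.08      ] [0.51608646 0.00670443 0.08      ]
[0.50640013 0.22440333 0.014     ]
[ 0.58847642 -0.05246672  0.014     ]
[0.40118383 0.19075632 0.014     ]
[ 0.48404784 -0.08093061  0.014     ]
```

Run:
```python
from h import *
from scipy.spatial.transform import Rotation as R
s=read_state();print(R.from_quat(s['eef_rot']).as_matrix().round(3))
w=load('wrist0');T=w['cam_to_world'];M=R.from_quat(s['eef_rot']).as_matrix()
print('cam in tool',M.T@(T[:3,3]-s['ee_pos']),(M.T@T[:3,:3]).round(3))
```

```text
[[ 0.347 -0.    -0.938]
 [ 0.938 -0.001  0.347]
 [-0.001 -1.    -0.   ]]
cam in tool [ 0.00071128 -0.1609334   0.07927776] [[ 1.    -0.    -0.   ]
 [ 0.    -0.29   0.957]
 [-0.    -0.957 -0.29 ]]
```

jog_arm --commands '[{"translation":[22,-34,0],"twist":-0.092},{"translation":[22,-34,0],"twist":-0.092},{"translation":[22,-34,0],"twist":-0.092},{"translation":[22,-34,0],"twist":-0.092},{"translation":[22,-34,0],"twist":-0.092},{"translation":[22,-34,0],"twist":-0.092},{"translation":[22,-34,0],"twist":-0.092},{"translation":[22,-34,0],"twist":-0.092},{"translation":[22,-34,0],"twist":-0.092},{"translation":[22,-34,0],"twist":-0.092},{"translation":[2,-40,0],"twist":0},{"translation":[2,-40,0],"twist":0},{"translation":[2,-40,0],"twist":0},{"translation":[2,-40,0],"twist":0},{"translation":[2,-40,0],"twist":0}]' --grip 0

```text
time: 1.65
ee_pos: [0.4468, 0.0444, 0.2225]
eef_rot: [-0.699, -0.104, 0.104, 0.699]
ft_force: [1.8, 0.8, -0.2]
width: 0.0867
```

Run:
```python
from h import *
snap('wrist','w1'); print(read_state()['ee_pos'],read_state()['joint_positions'])
```

```text
[0.44717342 0.03759384 0.22269266] [-0.67081688 -0.09260672  0.46162915  1.92109678  0.04390649  1.30366063
  0.06636154]
```

View pics/w1.png

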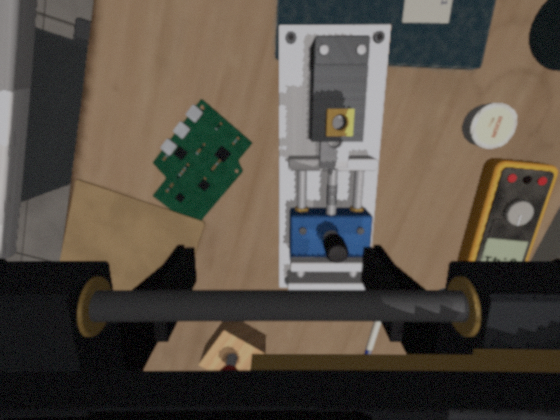

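Run:
```python
from h import *
i=cv2.imread('pics/w1.png')[90:290,270:400];cv2.imwrite('pics/w1c.png',cv2.resize(i,None,fx=3,fy=3,interpolation=2)[:600])
crop('w1',340,122,25,16,'w1b')
```

```text
w1b origin 315 97 scale 16
```

View pics/w1c.png

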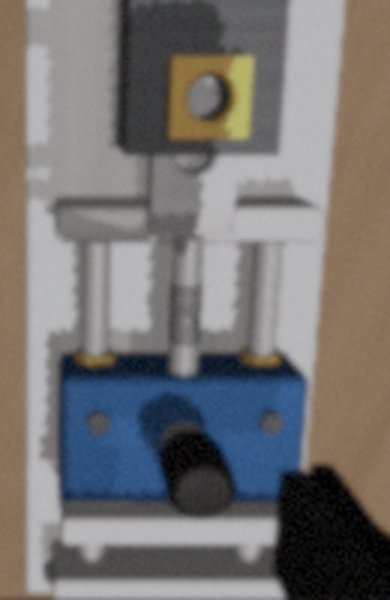

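View pics/w1b.png

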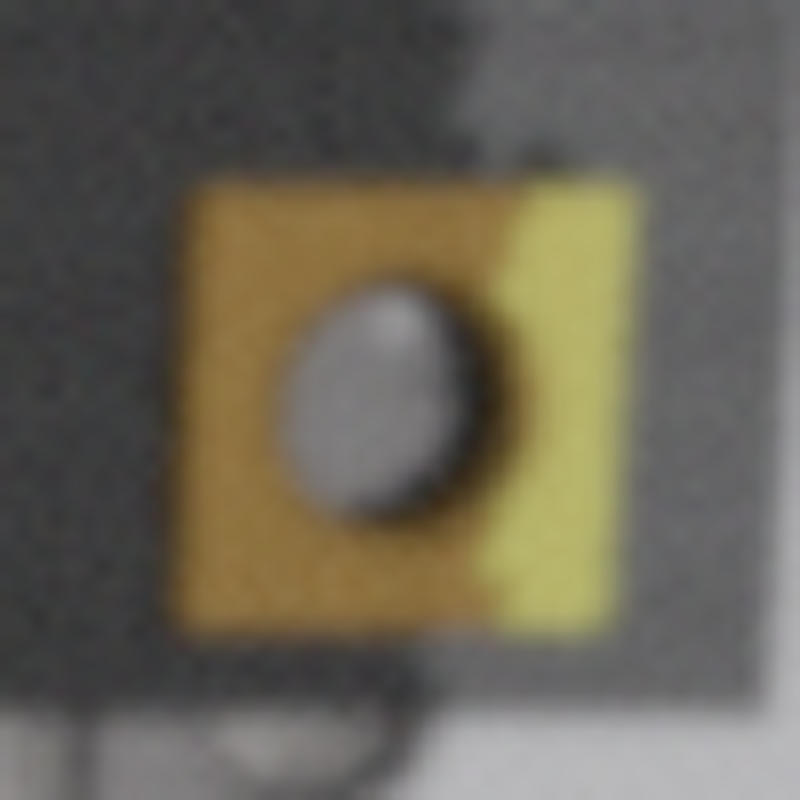

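Run:
```python
from h import *
t=load('top0');s=load('scene0');w=load('w1')
B,r=tri([(t,215.4,256.2),(s,290.4,282.2),(w,339.6,121.7)]);print('bush',B,r, atz(w,339.6,121.7,.072))
print('knobtop t,w',tri([(t,266.6,241.6),(w,338,253)]),[atz(w,338,253,z) for z in(.08,.09)],[atz(t,266.6,241.6,z) for z in(.08,.09)])
for c,n in((t,'t'),(w,'w')):
  print(n,proj(c,[B]),)
```

```text
bush [0.48017434 0.123088   0.07270004] [np.float64(0.5349548194835044), np.float64(0.29068438310312594), np.float64(0.38243227319514134)] [0.48033788 0.12347446 0.072     ]
knobtop t,w (array([0.51520007, 0.0096528 , 0.09086516]), [np.float64(1.3650123809594246), np.float64(1.3650123809595018)]) [array([0.51971911, 0.00637165, 0.08      ]), array([0.51656506, 0.01014576, 0.09      ])] [array([0.51397722, 0.00937459, 0.08      ]), array([0.51410611, 0.00886525, 0.09      ])]
t [[215.20732738 256.05337045]]
w [[339.41340546 122.11202887]]
```

jog_arm --commands '[{"translation":[1,-40,0],"twist":0},{"translation":[1,-40,0],"twist":0},{"translation":[2,-40,0],"twist":0},{"translation":[2,-40,-10],"twist":0},{"translation":[2,-40,-20],"twist":0},{"translation":[0,-20,-30],"twist":0},{"translation":[0,0,-30],"twist":0},{"translation":[0,0,0],"twist":0},{"translation":[0,0,0],"twist":0}]'

```text
time: 2.6
ee_pos: [0.4551, -0.1735, 0.133]
eef_rot: [0.699, 0.104, -0.105, -0.699]
ft_force: [-0.3, 0.3, 1.2]
width: 0.087
```

Run:
```python
from h import *
snap('wrist','w2'); snap('top','t3');print(read_state()['ee_pos'],proj(load('w2'),[[.4553,-.1825,.072]]))
crop('t3',353,269,40,8,'t3c')
```

```text
[ 0.45611689 -0.17351985  0.13407111] [[274.15637731 237.10445947]]
t3c origin 313 229 scale 8
```

View pics/w2.png

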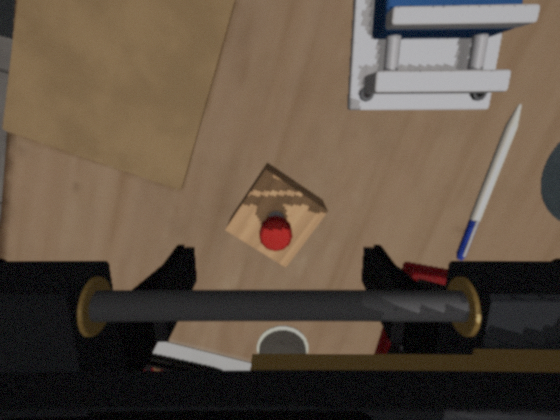

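jog_arm --commands '[{"translation":[0,-8,-20],"twist":0},{"translation":[0,0,-25],"twist":0},{"translation":[0,0,-25],"twist":0},{"translation":[0,0,-16],"twist":0},{"translation":[0,0,0],"twist":0}]'

```text
time: 3.2
ee_pos: [0.4549, -0.1811, 0.0461]
eef_rot: [-0.699, -0.104, 0.105, 0.7]
ft_force: [-0.2, -0.0, 0.8]
width: 0.0872
```

jog_arm --commands '[{"translation":[0,0,0],"twist":0},{"translation":[0,0,0],"twist":0},{"translation":[0,0,0],"twist":0},{"translation":[0,0,0],"twist":0},{"translation":[0,0,0],"twist":0},{"translation":[0,0,0],"twist":0}]' --grip 1 --grip_force 20

```text
time: 3.8
ee_pos: [0.4552, -0.1819, 0.0467]
eef_rot: [-0.699, -0.104, 0.104, 0.699]
ft_force: [0.4, 0.4, 0.2]
width: 0.047
```

jog_arm --commands '[{"translation":[0,0,0],"twist":0},{"translation":[0,0,0],"twist":0},{"translation":[0,0,0],"twist":0},{"translation":[0,0,0],"twist":0},{"translation":[0,0,0],"twist":0},{"translation":[0,0,0],"twist":0}]'

```text
time: 4.4
ee_pos: [0.4551, -0.1819, 0.0465]
eef_rot: [-0.699, -0.104, 0.104, 0.699]
ft_force: [0.7, -0.5, 0.3]
width: 0.0231
```

jog_arm --commands '[{"translation":[0,0,15],"twist":0},{"translation":[0,0,30],"twist":0},{"translation":[0,0,40],"twist":0},{"translation":[1,20,33],"twist":0},{"translation":[3,38,0],"twist":0},{"translation":[3,38,0],"twist":0},{"translation":[3,38,0],"twist":0},{"translation":[4,38,0],"twist":0},{"translation":[4,38,0],"twist":0},{"translation":[3,38,0],"twist":0},{"translation":[3,38,0],"twist":0},{"translation":[1,19,-20],"twist":0},{"translation":[0,0,-10],"twist":0},{"translation":[0,0,0],"twist":0},{"translation":[0,0,0],"twist":0}]'

```text
time: 5.9
ee_pos: [0.4802, 0.1217, 0.1348]
eef_rot: [0.7, 0.104, -0.104, -0.699]
ft_force: [-0.2, -0.8, -0.1]
width: 0.0229
```

Run:
```python
from h import *
snap('scene','s4'); snap('top','t4'); snap('wrist','w4');s=read_state();print(s['ee_pos'],s['width'],s['ft_force'])
i=cv2.imread('pics/s4.png')[215:335,230:350];cv2.imwrite('pics/s4c.png',cv2.resize(i,None,fx=5,fy=5,interpolation=2))
```

```text
[0.48060793 0.12225376 0.13533941] 0.023102004954368913 [ 0.33223761  0.49541064 -1.35033934]
```

View pics/s4c.png

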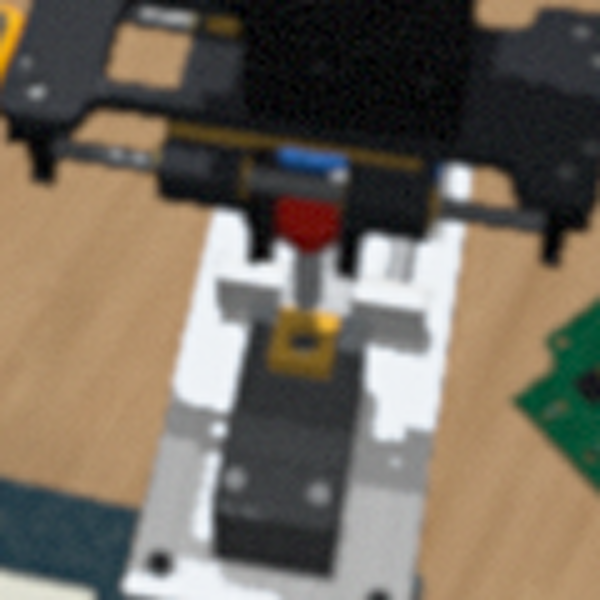

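View pics/w4.png

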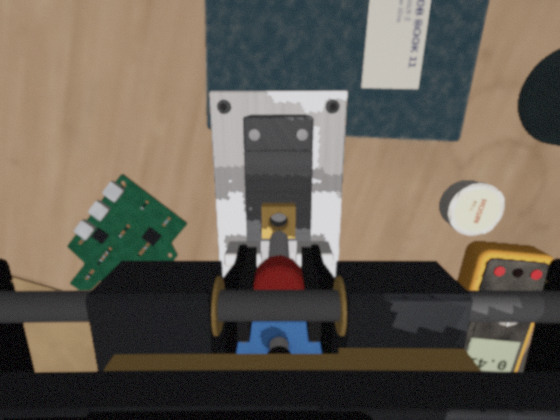

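View pics/t4.png

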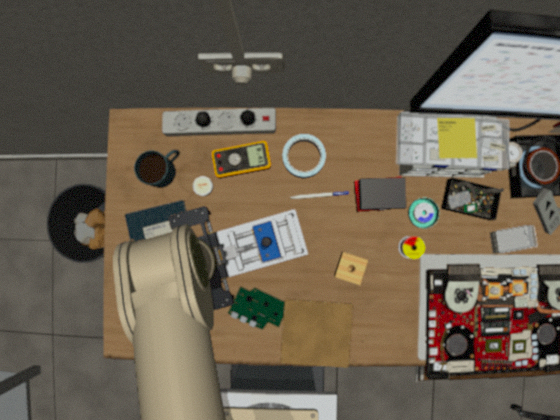

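Run:
```python
from h import *
i=cv2.imread('pics/w4.png')[180:290,230:330];cv2.imwrite('pics/w4c.png',cv2.resize(i,None,fx=7,fy=5.4*1,interpolation=2) if 0 else cv2.resize(i,None,fx=5.4,fy=5.4,interpolation=2))
i=cv2.imread('pics/s4.png')[250:295,270:315];cv2.imwrite('pics/s4d.png',cv2.resize(i,None,fx=13,fy=13,interpolation=2))
```

```text
(no output)
```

View pics/w4c.png

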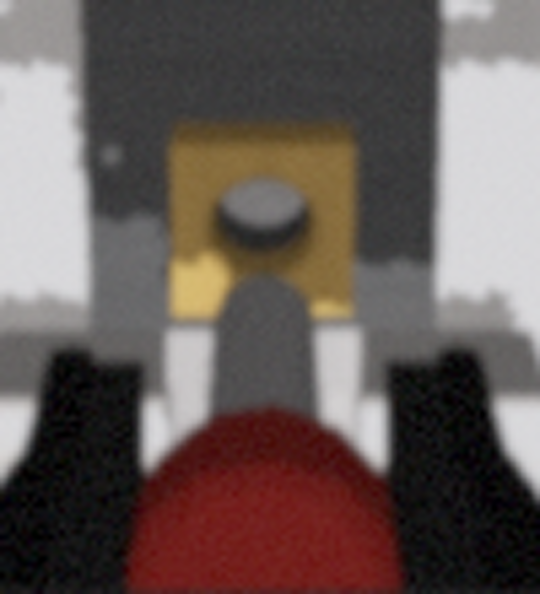

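View pics/s4d.png

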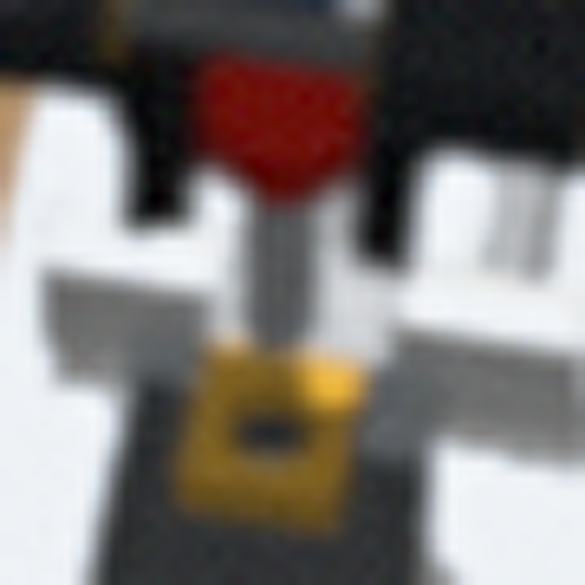

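Run:
```python
from h import *
w=load('w4');s=load('s4')
th=.2925;ey=np.array([-np.sin(th),np.cos(th),0]);ex=np.array([np.cos(th),np.sin(th),0])
T=np.array([.4804,.1220,.1351])
N=T+[0,0,-.0405]
print('pred nose edge w,s',proj(w,[N+.0045*ey]),proj(s,[N+.0045*ey]))
print('pred head top w', proj(w,[T+[0,0,.0255]]))
H=tri([(w,278.1,219.5),(s,290.4,282.7)]);print('hole',H,proj(w,[[.4802,.1231,.0725]]),proj(s,[[.4802,.1231,.0725]]))
E=tri([(w,278.6,231.2),(s,290.9,276.2)]);print('nose edge',E)
d=E[0]-.0045*ey-H[0];print('nose-hole along ex,ey,z mm',d@ex*1e3,d@ey*1e3,d[2]*1e3)
d=N-H[0];print('model nose-hole', d@ex*1e3,d@ey*1e3,d[2]*1e3)
for c in(w,s): print([proj(c,[N+.0045*ey+.001*e])-proj(c,[N+.0045*ey]) for e in(ex,ey)])
```

```text
pred nose edge w,s [[277.08095459 229.60074896]] [[290.42445985 278.08593969]]
pred head top w [[276.77207828 290.35641062]]
hole (array([0.47894839, 0.1274073 , 0.07859655]), [np.float64(0.5297864537771845), np.float64(0.5297864537772046)]) [[277.32643571 223.06892321]] [[290.52481208 282.30385378]]
nose edge (array([0.47833792, 0.1285511 , 0.10506336]), [np.float64(1.1288545320603847), np.float64(1.1288545320604988)])
nose-hole along ex,ey,z mm -0.2547366417164942 -3.2287601045016805 26.466808184702735
model nose-hole -0.1692269735054969 -5.596201351446771 16.003445171576246
[array([[1.57873567e+00, 8.54780227e-04]]), array([[ 1.82516891e-04, -1.48435136e+00]])]
[array([[-0.52136291, -0.08788112]]), array([[-0.09351638,  0.45808634]])]
```

jog_arm --commands '[{"translation":[-0.5,1.8,-10],"twist":0},{"translation":[0,0,-9],"twist":0},{"translation":[0,0,0],"twist":0},{"translation":[0,0,0],"twist":0}]'

```text
time: 6.45
ee_pos: [0.4794, 0.1247, 0.1152]
eef_rot: [0.7, 0.104, -0.105, -0.699]
ft_force: [-0.3, -0.1, -1.0]
width: 0.0231
```

Run:
```python
from h import *
snap('scene','s5'); snap('wrist','w5');s=read_state();print(s['ee_pos'],s['width'],s['ft_force'])
i=cv2.imread('pics/w5.png')[180:290,230:330];a=cv2.resize(i,None,fx=5.4,fy=5.4,interpolation=2)
cv2.imwrite('pics/w5c.png',a)
i=cv2.imread('pics/s5.png')[250:295,270:315];cv2.imwrite('pics/s5d.png',cv2.resize(i,None,fx=13,fy=13,interpolation=2))
w=load('w5');th=.2925;ey=np.array([-np.sin(th),np.cos(th),0]);ex=np.array([np.cos(th),np.sin(th),0])
T=s['ee_pos'];N=T+[0,0,-.0405];B=np.array([.4802,.1231,.072])
f=lambda p:((p-[230,180])*5.4+2.7).round()
print(f(proj(w,[N+.0045*ey,B,B+.00675*ey,B-.00675*ey,B+.012*ey,B-.012*ey+.012*ex,B-.012*ey-.012*ex])))
```

```text
[0.47975058 0.12488619 0.11568988] 0.02335762140285113 [ 0.36375504  0.20981523 -1.0943022 ]
[[261. 272.]
 [260. 312.]
 [260. 259.]
 [260. 364.]
 [260. 217.]
 [358. 404.]
 [161. 404.]]
```

View pics/w5c.png

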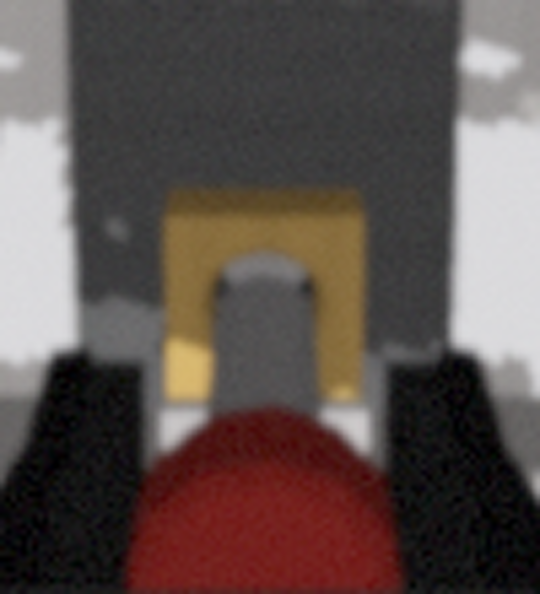

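View pics/s5d.png

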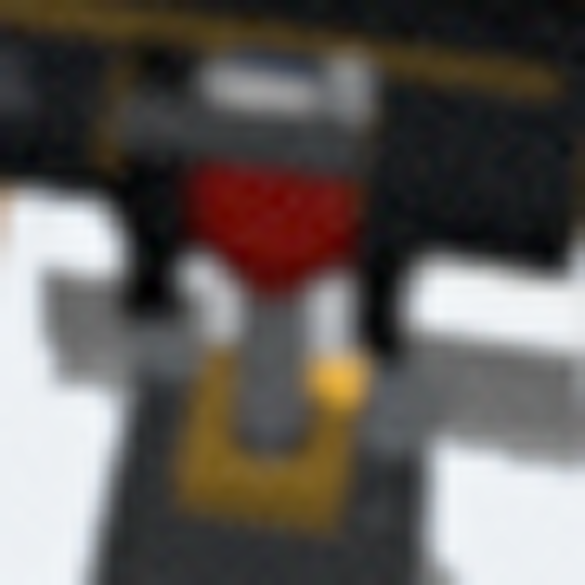

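jog_arm --commands '[{"translation":[-0.1,-0.4,-2],"twist":0},{"translation":[0,0,-2],"twist":0},{"translation":[0,0,-2],"twist":0},{"translation":[0,0,-2],"twist":0},{"translation":[0,0,0],"twist":0}]'

```text
time: 7.05
ee_pos: [0.4793, 0.1244, 0.1073]
eef_rot: [0.699, 0.104, -0.104, -0.699]
ft_force: [0.2, 0.6, -0.7]
width: 0.023
```

jog_arm --commands '[{"translation":[0,0,-3],"twist":0},{"translation":[0,0,-3],"twist":0},{"translation":[0,0,-3],"twist":0},{"translation":[0,0,-3],"twist":0},{"translation":[0,0,-2],"twist":0},{"translation":[0,0,0],"twist":0}]'

```text
time: 7.65
ee_pos: [0.4793, 0.1244, 0.0932]
eef_rot: [0.699, 0.104, -0.104, -0.699]
ft_force: [0.4, 0.2, -1.3]
width: 0.0232
```

jog_arm --commands '[{"translation":[0,0,-1],"twist":0},{"translation":[0,0,-1],"twist":0},{"translation":[0,0,-1],"twist":0},{"translation":[0,0,-0.5],"twist":0},{"translation":[0,0,0],"twist":0}]'

```text
time: 8.15
ee_pos: [0.4795, 0.1245, 0.09]
eef_rot: [0.699, 0.104, -0.104, -0.699]
ft_force: [-0.0, 0.5, -1.2]
width: 0.023
```

jog_arm --commands '[{"translation":[0,0,0],"twist":0},{"translation":[0,0,0],"twist":0},{"translation":[0,0,0],"twist":0},{"translation":[0,0,0],"twist":0}]' --grip 0.4

```text
time: 8.55
ee_pos: [0.4796, 0.1245, 0.0902]
eef_rot: [-0.699, -0.104, 0.104, 0.699]
ft_force: [0.9, -0.2, 0.0]
width: 0.0469
```

Run:
```python
from h import *
snap('wrist','w6');s=read_state();print(s['ee_pos'],s['width'],s['ft_force'])
```

```text
[0.47955699 0.12454205 0.09014219] 0.048824073353829996 [ 0.45613993 -0.43598427  0.39677189]
```

View pics/w6.png

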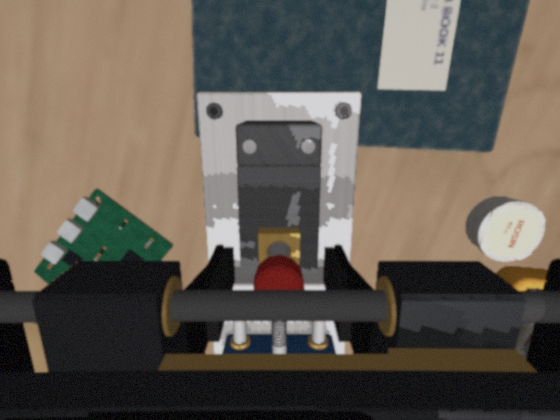

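jog_arm --commands '[{"translation":[0,0,20],"twist":0},{"translation":[0,0,30],"twist":0},{"translation":[3,-10,10],"twist":0},{"translation":[11,-35,0],"twist":0},{"translation":[11,-35,0],"twist":0},{"translation":[10,-35,-10],"twist":0},{"translation":[0,0,-30],"twist":0},{"translation":[0,0,-30],"twist":0},{"translation":[0,0,-15],"twist":0},{"translation":[0,0,-5],"twist":0},{"translation":[0,0,0],"twist":0}]'

```text
time: 9.7
ee_pos: [0.5142, 0.009, 0.0597]
eef_rot: [0.7, 0.104, -0.105, -0.699]
ft_force: [0.1, 0.2, 0.9]
width: 0.0525
```

Run:
```python
from h import *
snap('wrist','w7');snap('scene','s7');s=read_state();print(s['ee_pos'],s['width'],s['ft_force'])
i=cv2.imread('pics/s7.png')[190:310,230:350];cv2.imwrite('pics/s7c.png',cv2.resize(i,None,fx=5,fy=5,interpolation=2))
```

```text
[0.51514162 0.0093934  0.06089202] 0.052333401923551355 [ 0.65337803 -0.58850751  0.56196247]
```

View pics/w7.png

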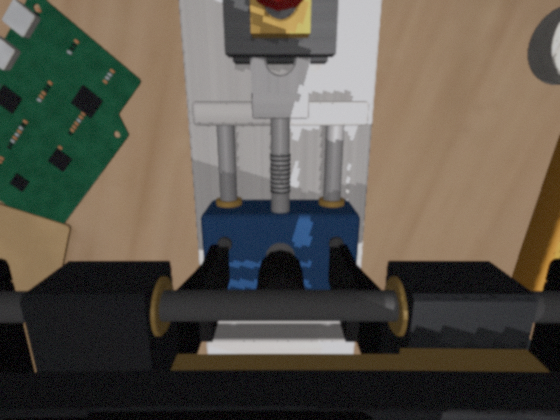

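View pics/s7c.png

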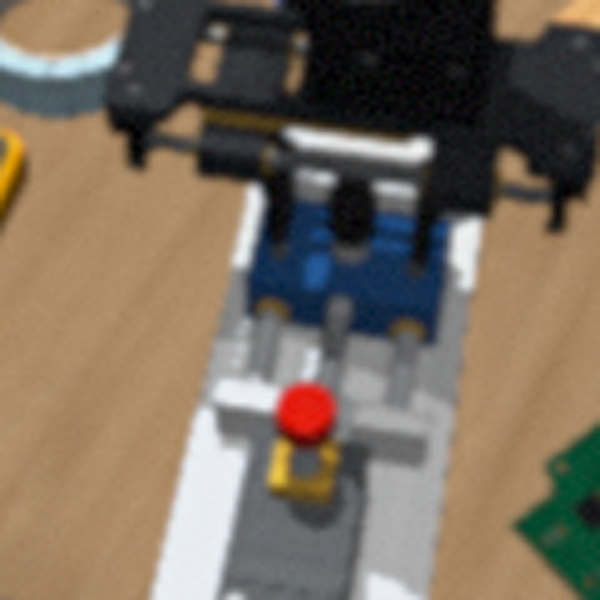

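The knob is centred between the fingers (wrist u≈280) and the pin stands in the bush. I'll close on the knob now.

jog_arm --commands '[{"translation":[0,0,0],"twist":0},{"translation":[0,0,0],"twist":0},{"translation":[0,0,0],"twist":0},{"translation":[0,0,0],"twist":0},{"translation":[0,0,0],"twist":0},{"translation":[0,0,0],"twist":0}]' --grip 1 --grip_force 30

```text
time: 10.4
ee_pos: [0.5149, 0.0097, 0.0602]
eef_rot: [-0.699, -0.105, 0.104, 0.699]
ft_force: [2.3, 0.2, -0.3]
width: 0.0214
```

jog_arm --commands '[{"translation":[-0.29,0.96,0],"twist":0},{"translation":[-0.29,0.96,0],"twist":0},{"translation":[-0.29,0.96,0],"twist":0},{"translation":[0,0,0],"twist":0}]'

```text
time: 10.8
ee_pos: [0.5143, 0.0116, 0.0602]
eef_rot: [0.7, 0.105, -0.104, -0.699]
ft_force: [4.7, -3.6, -1.9]
width: 0.0209
```

jog_arm --commands '[{"translation":[-0.29,0.96,0],"twist":0},{"translation":[-0.29,0.96,0],"twist":0},{"translation":[-0.29,0.96,0],"twist":0},{"translation":[0,0,0],"twist":0}]'

```text
time: 11.2
ee_pos: [0.5134, 0.0145, 0.0602]
eef_rot: [0.7, 0.105, -0.104, -0.699]
ft_force: [4.0, -2.5, -1.8]
width: 0.0211
```

Run:
```python
from h import *
snap('wrist','w8')
a=cv2.imread('pics/w7.png')[0:100,200:360];b=cv2.imread('pics/w8.png')[0:100,200:360]
cv2.imwrite('pics/c8.png',cv2.resize(np.vstack([a,b]),None,fx=3,fy=3,interpolation=2))
```

```text
(no output)
```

View pics/c8.png

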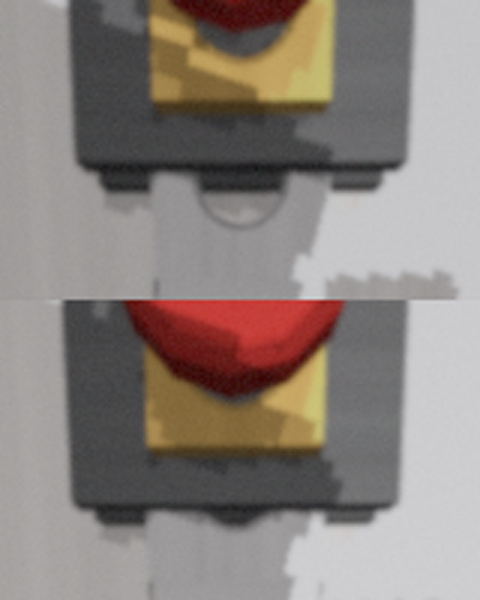

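Run:
```python
from h import *
w=load('w7');th=.2925;ey=np.array([-np.sin(th),np.cos(th),0]);B=np.array([.4802,.1231,.072])
for z in(.049,.045,):
  C=atz(w,280,74.5,z);d=(C-B)@ey*1e3;print(z,C,'rear edge',d,'center',d+6.75)
  a=atz(w,266.5,62,z);b=atz(w,294.5,62,z);print(np.linalg.norm(a-b))
```

```text
0.049 [0.48820772 0.09899578 0.049     ] rear edge -25.389421274230806 center -18.639421274230806
0.013049171391596349
0.045 [0.48812979 0.09930581 0.045     ] rear edge -25.070088167485995 center -18.320088167485995
0.013353221740343797
```

The half-circle at w7 (280,61) is the eye's hole, just outside the clevis. It places the fit about 18.5 mm from the start. I'll go quickly to about 14 mm, then creep.

jog_arm --commands '[{"translation":[-0.29,0.96,0],"twist":0},{"translation":[-0.58,1.91,0],"twist":0},{"translation":[-0.58,1.91,0],"twist":0},{"translation":[-0.58,1.91,0],"twist":0},{"translation":[-0.29,0.96,0],"twist":0},{"translation":[0,0,0],"twist":0}]'

```text
time: 11.85
ee_pos: [0.511, 0.0223, 0.0602]
eef_rot: [0.7, 0.105, -0.104, -0.699]
ft_force: [3.6, -2.5, -2.2]
width: 0.0209
```

jog_arm --commands '[{"translation":[-0.15,0.48,0],"twist":0},{"translation":[-0.15,0.48,0],"twist":0},{"translation":[-0.15,0.48,0],"twist":0},{"translation":[-0.15,0.48,0],"twist":0},{"translation":[0,0,0],"twist":0}]'

```text
time: 12.35
ee_pos: [0.5104, 0.0242, 0.0602]
eef_rot: [0.7, 0.105, -0.104, -0.699]
ft_force: [3.9, -3.0, -2.5]
width: 0.0212
```

jog_arm --commands '[{"translation":[-0.15,0.48,0],"twist":0},{"translation":[-0.15,0.48,0],"twist":0},{"translation":[0,0,0],"twist":0}]'

```text
time: 12.65
ee_pos: [0.5101, 0.0252, 0.0602]
eef_rot: [0.7, 0.104, -0.104, -0.699]
ft_force: [3.9, -2.1, -2.1]
width: 0.0211
```

Run:
```python
from h import *
snap('scene','s9');s=read_state();print(s['ee_pos'],s['ft_force'])
a=cv2.imread('pics/s7.png')[250:310,270:330];b=cv2.imread('pics/s9.png')[250:310,270:330]
cv2.imwrite('pics/s9c.png',cv2.resize(np.hstack([a,b]),None,fx=6,fy=6,interpolation=2))
```

```text
[0.51015162 0.02518369 0.06026006] [ 4.73199003 -2.3572638  -2.18327288]
```

View pics/s9c.png

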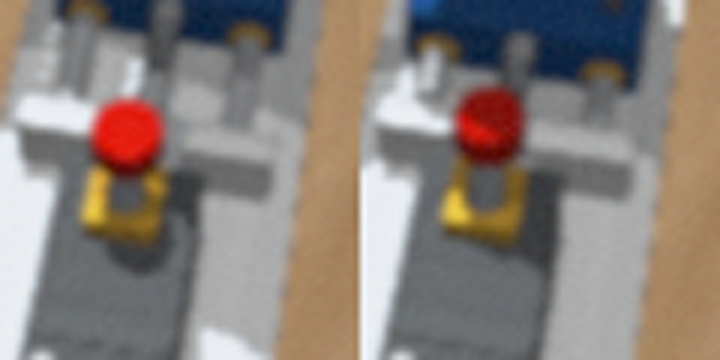

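jog_arm --commands '[{"translation":[-0.15,0.48,0],"twist":0},{"translation":[-0.15,0.48,0],"twist":0},{"translation":[0,0,0],"twist":0}]'

```text
time: 13.0
ee_pos: [0.5098, 0.0262, 0.0602]
eef_rot: [0.7, 0.105, -0.104, -0.699]
ft_force: [3.5, -2.5, -1.1]
width: 0.0209
```

jog_arm --commands '[{"translation":[-0.15,0.48,0],"twist":0},{"translation":[-0.15,0.48,0],"twist":0},{"translation":[0,0,0],"twist":0}]'

```text
time: 13.3
ee_pos: [0.5095, 0.0272, 0.0602]
eef_rot: [0.7, 0.105, -0.104, -0.699]
ft_force: [5.6, -2.8, -2.0]
width: 0.0209
```

Run:
```python
from h import *
snap('scene','s10');s=read_state();print(s['ee_pos'],s['ft_force'])
a=cv2.imread('pics/s9.png')[250:310,270:330];b=cv2.imread('pics/s10.png')[250:310,270:330]
cv2.imwrite('pics/s10c.png',cv2.resize(np.hstack([a,b]),None,fx=6,fy=6,interpolation=2))
```

```text
[0.50952885 0.02719293 0.06024412] [ 4.42939001 -2.37292801 -2.6981265 ]
```

View pics/s10c.png

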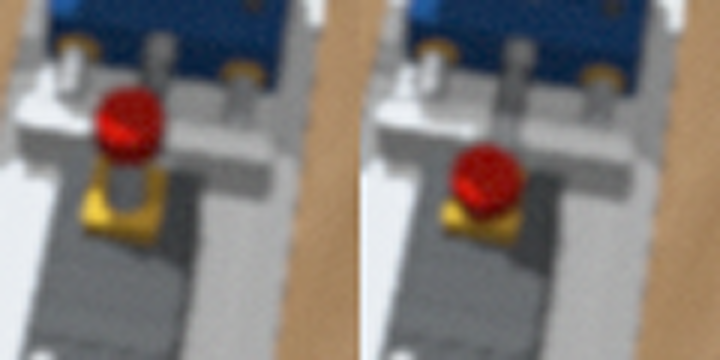

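The pin dropped about 17 mm (head moved from crop v 125 to 182), so the eye is found at about 18.3 mm of travel. Next I release the knob and rise.

jog_arm --commands '[{"translation":[0,0,0],"twist":0},{"translation":[0,0,0],"twist":0},{"translation":[0,0,0],"twist":0},{"translation":[0,0,0],"twist":0},{"translation":[0,0,20],"twist":0},{"translation":[0,0,30],"twist":0},{"translation":[-3,10,20],"twist":0},{"translation":[-11,35,0],"twist":0},{"translation":[-12,38,0],"twist":0},{"translation":[0,0,0],"twist":0}]' --grip 0.45

```text
time: 14.35
ee_pos: [0.4812, 0.1161, 0.13]
eef_rot: [-0.698, -0.107, 0.107, 0.7]
ft_force: [0.3, -0.1, 0.3]
width: 0.0476
```

jog_arm --commands '[{"translation":[0,0,0],"twist":0},{"translation":[0,0,0],"twist":0},{"translation":[0,0,0],"twist":0},{"translation":[0,0,0],"twist":0},{"translation":[0,0,0],"twist":0},{"translation":[0,0,0],"twist":0},{"translation":[0,0,0],"twist":0},{"translation":[0,0,0],"twist":0}]' --grip 1

```text
time: 15.15
ee_pos: [0.483, 0.1107, 0.1301]
eef_rot: [-0.699, -0.104, 0.104, 0.699]
ft_force: [-0.6, -0.9, -0.9]
width: 0.0011
```

Run:
```python
from h import *
snap('scene','s11');snap('wrist','w11');s=read_state();print(s['time'],s['ee_pos'],s['ft_force'],s['width'])
i=cv2.imread('pics/s11.png')[210:310,240:340];cv2.imwrite('pics/s11c.png',cv2.resize(i,None,fx=6,fy=6,interpolation=2))
```

```text
15.25 [0.48296443 0.11067508 0.13007267] [0.14032996 0.63464991 0.66760769] 0.0005488372770729691
```

View pics/s11c.png

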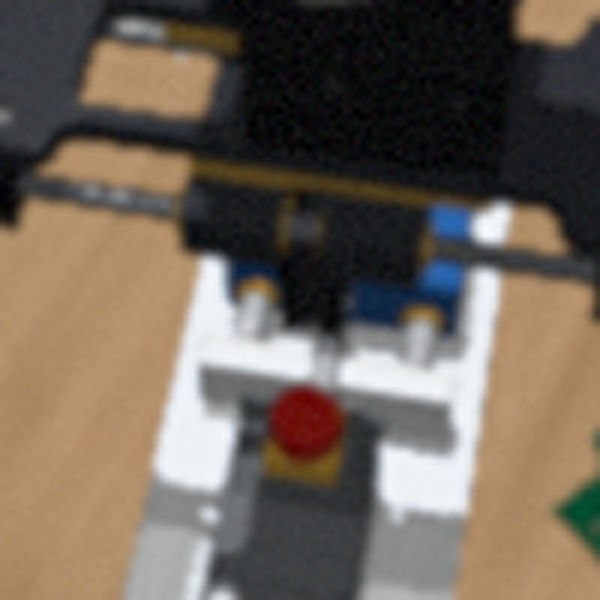

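View pics/w11.png

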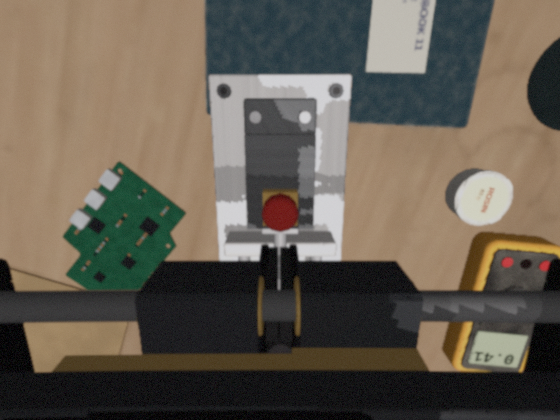

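jog_arm --commands '[{"translation":[-3,13,0],"twist":0},{"translation":[0,0,-10],"twist":0},{"translation":[0,0,-10],"twist":0},{"translation":[0,0,-4],"twist":0},{"translation":[0,0,0],"twist":0}]'

```text
time: 15.75
ee_pos: [0.4794, 0.1232, 0.105]
eef_rot: [0.7, 0.104, -0.105, -0.699]
ft_force: [-0.8, -0.2, 0.3]
width: 0.0003
```

jog_arm --commands '[{"translation":[0,0,-1],"twist":0},{"translation":[0,0,-1],"twist":0},{"translation":[0,0,-1],"twist":0},{"translation":[0,0,-1],"twist":0},{"translation":[0,0,0],"twist":0}]'

```text
time: 16.25
ee_pos: [0.4799, 0.1237, 0.102]
eef_rot: [-0.699, -0.104, 0.104, 0.699]
ft_force: [0.0, 0.4, 0.6]
width: 0.0006
```

jog_arm --commands '[{"translation":[0,0,-1],"twist":0},{"translation":[0,0,-1],"twist":0},{"translation":[0,0,-1],"twist":0},{"translation":[0,0,0],"twist":0}]'

```text
time: 16.65
ee_pos: [0.4799, 0.1237, 0.0989]
eef_rot: [0.699, 0.104, -0.104, -0.699]
ft_force: [0.3, -0.7, -0.4]
width: 0.0
```

jog_arm --commands '[{"translation":[0,0,-1],"twist":0},{"translation":[0,0,-1],"twist":0},{"translation":[0,0,-0.5],"twist":0},{"translation":[0,0,0],"twist":0}]'

```text
time: 17.05
ee_pos: [0.4799, 0.1237, 0.0965]
eef_rot: [0.699, 0.104, -0.104, -0.699]
ft_force: [0.5, -0.4, 1.4]
width: 0.0008
```

jog_arm --commands '[{"translation":[0,0,-0.5],"twist":0},{"translation":[0,0,-0.5],"twist":0},{"translation":[0,0,-0.5],"twist":0},{"translation":[0,0,0],"twist":0}]'

```text
time: 17.45
ee_pos: [0.4799, 0.1237, 0.095]
eef_rot: [-0.699, -0.104, 0.104, 0.699]
ft_force: [0.0, -0.3, -0.6]
width: 0.0007
```

jog_arm --commands '[{"translation":[0,0,-0.5],"twist":0},{"translation":[0,0,-0.5],"twist":0},{"translation":[0,0,-0.5],"twist":0},{"translation":[0,0,-0.5],"twist":0},{"translation":[0,0,0],"twist":0}]'

```text
time: 17.95
ee_pos: [0.4799, 0.1237, 0.093]
eef_rot: [-0.699, -0.104, 0.104, 0.699]
ft_force: [-0.7, -0.4, 0.1]
width: 0.0004
```

Run:
```python
from h import *
snap('scene','s12');s=read_state();print(s['time'],s['ee_pos'],s['ft_force'])
i=cv2.imread('pics/s12.png')[235:310,255:330];cv2.imwrite('pics/s12c.png',cv2.resize(i,None,fx=8,fy=8,interpolation=2))
```

```text
18.0 [0.47993123 0.12367954 0.09303234] [ 1.05567479 -0.28887322  0.77962203]
```

View pics/s12c.png

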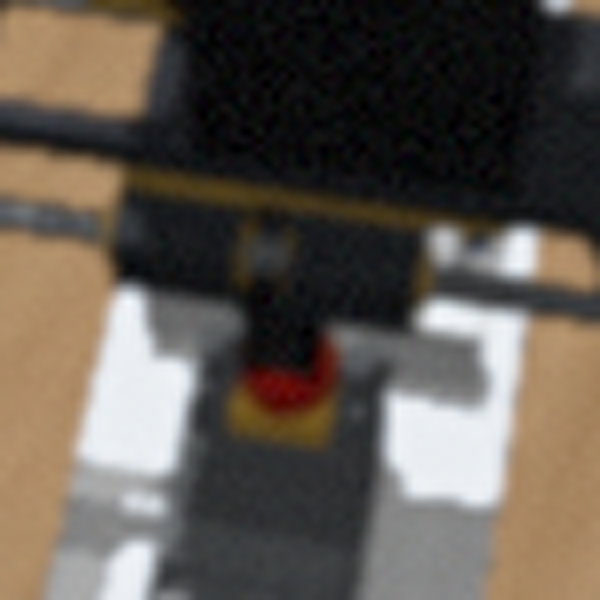

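jog_arm --commands '[{"translation":[0,0,-0.5],"twist":0},{"translation":[0,0,-0.5],"twist":0},{"translation":[0,0,-0.5],"twist":0},{"translation":[0,0,-0.5],"twist":0},{"translation":[0,0,0],"twist":0}]'

```text
time: 18.5
ee_pos: [0.4799, 0.1237, 0.091]
eef_rot: [0.699, 0.104, -0.104, -0.699]
ft_force: [-0.0, 0.2, 0.2]
width: 0.0004
```

jog_arm --commands '[{"translation":[0,0,-0.5],"twist":0},{"translation":[0,0,-0.5],"twist":0},{"translation":[0,0,-0.5],"twist":0},{"translation":[0,0,0],"twist":0}]'

```text
time: 18.9
ee_pos: [0.4799, 0.1237, 0.0895]
eef_rot: [-0.699, -0.104, 0.104, 0.699]
ft_force: [-0.2, -0.2, -0.4]
width: 0.0002
```

jog_arm --commands '[{"translation":[0,0,-0.5],"twist":0},{"translation":[0,0,-0.5],"twist":0},{"translation":[0,0,-0.5],"twist":0},{"translation":[0,0,0],"twist":0}]'

```text
time: 19.3
ee_pos: [0.4799, 0.1237, 0.088]
eef_rot: [-0.699, -0.104, 0.104, 0.699]
ft_force: [-0.1, 0.3, -0.4]
width: -0.0001
```

jog_arm --commands '[{"translation":[0,0,-0.5],"twist":0},{"translation":[0,0,-0.5],"twist":0},{"translation":[0,0,0],"twist":0}]'

```text
time: 19.6
ee_pos: [0.4799, 0.1237, 0.087]
eef_rot: [-0.699, -0.104, 0.104, 0.699]
ft_force: [0.3, -0.8, -0.2]
width: 0.0005
```

Run:
```python
from h import *
snap('scene','s13');snap('wrist','w13');s=read_state();print(s['time'],s['ee_pos'],s['ft_force'])
i=cv2.imread('pics/s13.png')[235:310,255:330];cv2.imwrite('pics/s13c.png',cv2.resize(i,None,fx=8,fy=8,interpolation=2))
i=cv2.imread('pics/w13.png')[210:310,230:330];cv2.imwrite('pics/w13c.png',cv2.resize(i,None,fx=5.5,fy=5.5,interpolation=2))
```

```text
19.7 [0.47997902 0.12371241 0.08707842] [ 0.67605399 -0.07949238  0.15601491]
```

View pics/s13c.png

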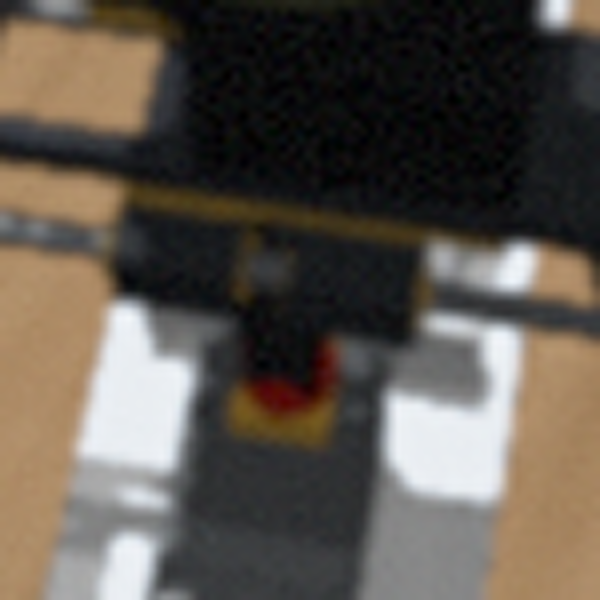

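View pics/w13c.png

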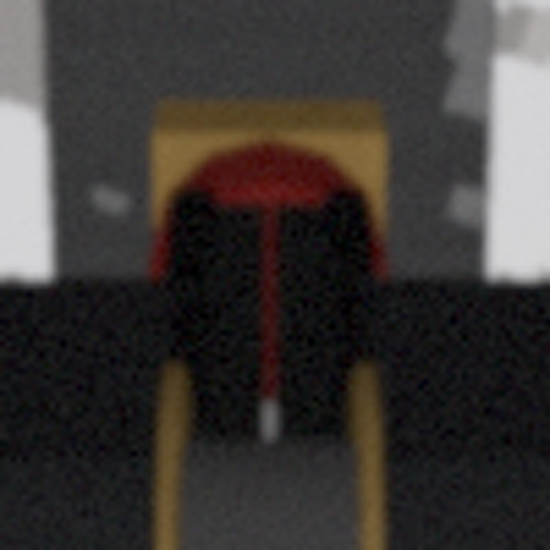

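Run:
```python
from h import *
s=load('s11');w=load('w11');th=.2925;ey=np.array([-np.sin(th),np.cos(th),0]);B=np.array([.4802,.1231,.072])
for h in(0,.005,.008,.010,.012,.015): 
  a=proj(s,[B+[0,0,h+.014],B+.012*ey+[0,0,h],B+.012*ey]);b=proj(w,[B+[0,0,h+.014],B+.012*ey+[0,0,h+.014]])
  print(h,((a-[240,210])*6+3).round().tolist(),b.round(1).tolist())
```

```text
0 [[307.0, 416.0], [300.0, 470.0], [300.0, 470.0]] [[279.0, 215.8], [279.1, 197.5]]
0.005 [[307.0, 408.0], [300.0, 463.0], [300.0, 470.0]] [[279.0, 218.3], [279.1, 199.7]]
0.008 [[307.0, 403.0], [300.0, 458.0], [300.0, 470.0]] [[279.0, 219.8], [279.1, 201.0]]
0.01 [[307.0, 400.0], [300.0, 455.0], [300.0, 470.0]] [[279.0, 220.9], [279.1, 201.9]]
0.012 [[307.0, 397.0], [300.0, 452.0], [300.0, 470.0]] [[279.0, 222.0], [279.1, 202.8]]
0.015 [[307.0, 392.0], [300.0, 447.0], [300.0, 470.0]] [[279.0, 223.6], [279.1, 204.2]]
```

jog_arm --commands '[{"translation":[0,0,-0.5],"twist":0},{"translation":[0,0,-0.5],"twist":0},{"translation":[0,0,0],"twist":0}]'

```text
time: 20.0
ee_pos: [0.48, 0.1238, 0.0865]
eef_rot: [-0.699, -0.104, 0.104, 0.699]
ft_force: [-2.1, -0.4, 6.1]
width: 0.0006
```

jog_arm --commands '[{"translation":[0,0,-0.5],"twist":0},{"translation":[0,0,-0.5],"twist":0},{"translation":[0,0,0],"twist":0}]'

```text
time: 20.3
ee_pos: [0.4801, 0.1238, 0.0863]
eef_rot: [-0.699, -0.104, 0.104, 0.7]
ft_force: [-6.5, -2.2, 18.2]
width: 0.0006
```

jog_arm --commands '[{"translation":[0,0,1],"twist":0},{"translation":[0,0,10],"twist":0},{"translation":[5,-20,30],"twist":0},{"translation":[10,-35,10],"twist":0},{"translation":[10,-30,0],"twist":0},{"translation":[0,0,0],"twist":0},{"translation":[0,0,0],"twist":0}]'

```text
time: 21.0
ee_pos: [0.505, 0.0384, 0.1364]
eef_rot: [-0.699, -0.104, 0.104, 0.7]
ft_force: [-0.5, 0.6, 0.3]
width: 0.0007
```

Run:
```python
from h import *
snap('scene','s14');snap('wrist','w14');s=read_state();print(s['time'],s['ee_pos'],s['ft_force'])
i=cv2.imread('pics/s14.png')[235:310,255:330];cv2.imwrite('pics/s14c.png',cv2.resize(i,None,fx=8,fy=8,interpolation=2))
w=load('w14');th=.2925;ey=np.array([-np.sin(th),np.cos(th),0]);ex=np.array([ey[1],-ey[0],0]);B=np.array([.4802,.1231,.072])
p=proj(w,[B])[0].astype(int);print(p);crop('w14',p[0],p[1],40,7.5,'w14c')
o=np.array([max(0,p[0]-40),max(0,p[1]-40)])
for h in(0,.002,.005,.008):print(h,((proj(w,[B+[0,0,h+.014],B+.012*ey+[0,0,h+.014],B-.012*ey+[0,0,h+.014],B-.012*ey+[0,0,h],B+.012*ey,B-.012*ey])-o)*7.5+3.7).round().tolist())
```

```text
21.1 [0.50465754 0.03975713 0.13604802] [-0.10056144 -0.13807495 -0.62209621]
[278  92]
w14c origin 238 52 scale 7.5
0 [[311.0, 304.0], [311.0, 138.0], [310.0, 463.0], [310.0, 459.0], [311.0, 155.0], [310.0, 459.0]]
0.002 [[311.0, 303.0], [311.0, 135.0], [310.0, 464.0], [310.0, 460.0], [311.0, 155.0], [310.0, 459.0]]
0.005 [[311.0, 301.0], [312.0, 131.0], [310.0, 465.0], [310.0, 461.0], [311.0, 155.0], [310.0, 459.0]]
0.008 [[311.0, 300.0], [312.0, 127.0], [310.0, 465.0], [310.0, 461.0], [311.0, 155.0], [310.0, 459.0]]
```

View pics/s14c.png

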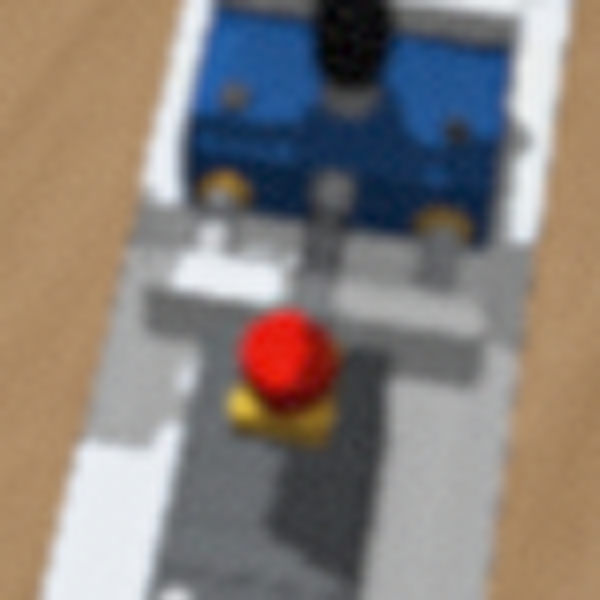

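View pics/w14c.png

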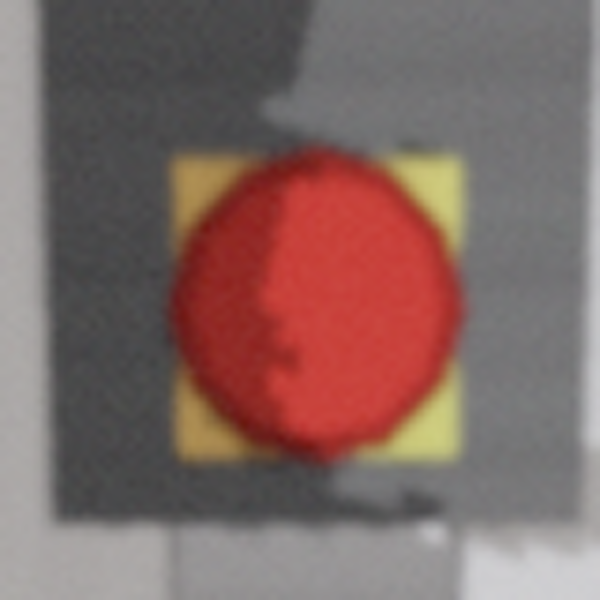

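Run:
```python
from h import *
B=np.array([.4802,.1231,.072])
def red(f,box):
    i=cv2.imread('pics/%s.png'%f).astype(int);u0,v0,u1,v1=box;j=i[v0:v1,u0:u1]
    m=((j[:,:,2]>90)&(j[:,:,1]<0.45*j[:,:,2])&(j[:,:,0]<.5*j[:,:,2])).astype(np.uint8)
    n,l,st,c=cv2.connectedComponentsWithStats(m);k=1+np.argmax(st[1:,4]);return c[k]+[u0,v0],st[k],st[k][:2]+[u0,v0]
for f in('s7','s9','s10','s11','s14'): print(f,red(f,(270,240,315,310)))
s=load('s14')
# head silhouette as mean of outline: project head cylinder
a=np.linspace(0,2*np.pi,60)
for h in(.029,.01,.005,.003,.001,0):
    P=np.array([B+[.012*np.cos(t),.012*np.sin(t),h+z] for t in a for z in(0,.014)])
    q=proj(s,P).astype(np.float32);hull=cv2.convexHull(q);m=cv2.moments(hull);print(h,m['m10']/m['m00'],m['m01']/m['m00'],q[:,1].min(),q[:,1].max())
```

```text
s7 (array([290.81308411, 272.11214953]), array([ 15,  27,  12,  11, 107], dtype=int32), array([285, 267]))
s9 (array([291.12244898, 269.82653061]), array([16, 25, 11, 11, 98], dtype=int32), array([286, 265]))
s10 (array([290.49019608, 279.62745098]), array([ 15,  34,  12,  12, 102], dtype=int32), array([285, 274]))
s11 (array([290.51111111, 279.53333333]), array([15, 35, 12, 10, 90], dtype=int32), array([285, 275]))
s14 (array([290.31372549, 279.19607843]), array([ 15,  34,  12,  11, 102], dtype=int32), array([285, 274]))
0.029 290.77343167744755 272.89188125856396 265.38266 280.4414
0.01 290.6401982441732 278.0194325755955 270.64807 285.4293
0.005 290.6060098911782 279.3341790773994 271.99832 286.70807
0.003 290.5924282344367 279.8561490659607 272.5344 287.21573
0.001 290.5789120193049 280.3758963644256 273.0682 287.72125
0 290.5721690955668 280.6349436604347 273.33426 287.9732
```

jog_arm --commands '[{"translation":[31,27,0],"twist":0},{"translation":[31,27,0],"twist":0},{"translation":[31,27,-10],"twist":0},{"translation":[31,26,-15],"twist":0},{"translation":[0,0,0],"twist":0},{"translation":[0,0,0],"twist":0}]'

```text
time: 21.7
ee_pos: [0.6282, 0.1472, 0.1095]
eef_rot: [0.7, 0.104, -0.106, -0.699]
ft_force: [0.3, -0.6, -0.1]
width: 0.0006
```

Run:
```python
from h import *
snap('wrist','w15');s=read_state();print(s['time'],s['ee_pos'])
w=load('w15');B=np.array([.4802,.1231,.072]);p=proj(w,[B])[0].astype(int);print(p)
crop('w15',p[0],p[1],40,8,'w15c');o=np.array([max(0,p[0]-40),max(0,p[1]-40)])
th=.2925;ey=np.array([-np.sin(th),np.cos(th),0]);ex=np.array([ey[1],-ey[0],0])
f=lambda P:((proj(w,P)-o)*8+4).round()
print('bush top corners',f([B+.012*(a*ex+b*ey) for a,b in((1,1),(1,-1),(-1,1),(-1,-1))]).tolist())
for h in(0,.002,.004,.006): print(h,f([B+.012*ex+[0,0,h],B+[0,0,h+.014],B+.012*ex+[0,0,h+.014]]).tolist())
```

```text
21.75 [0.62835078 0.14604616 0.11068015]
[ 31 206]
w15c origin 0 166 scale 8
bush top corners [[389.0, 177.0], [450.0, 481.0], [58.0, 174.0], [130.0, 479.0]]
0 [[420.0, 331.0], [117.0, 387.0], [292.0, 388.0]]
0.002 [[403.0, 339.0], [96.0, 396.0], [272.0, 397.0]]
0.004 [[385.0, 347.0], [74.0, 405.0], [252.0, 406.0]]
0.006 [[367.0, 355.0], [51.0, 414.0], [231.0, 415.0]]
```

View pics/w15c.png

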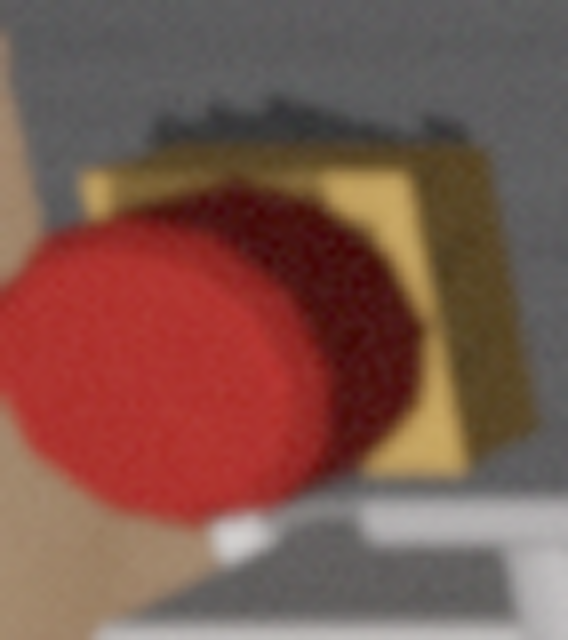

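Run:
```python
from h import *
s=read_state();print(s['time'],s['ft_force']);print(close_job())
```

```text
21.75 [-0.38554334 -0.15508552  0.14022751]
the job is handed in; nothing more can be done
None
```

I handed the job in at 21.75 s, with the arm clear of everything. My checks say the pin is fully home, though I never felt it pass the spring ball.

**What I did**
- I took the pin from the block, lined it up over the bush using the cameras, and lowered it in until it rested on the eye. The force on the way down stayed around 1 N.
- I gripped the knob and slid the carriage about 18.3 mm along the holder. The last few millimetres were in 0.5 mm steps, at about 4 N, and I stopped when the pin dropped into the eye.
- I let go of the knob, then pressed down on the head with closed fingers. They met a hard stop at 18 N with the finger tips at z = 86.3 mm; a seated head should be at 86.0 mm.

**What the last checks showed**
- **Seated:** in the close side view, the centre of the head's outline matched a fully seated head.
- **Disagreement on height:** the coarse scene camera suggested the head could be 1 to 3 mm high. I put that down to its resolution and the head's rounded edges, because 18 N is well above the roughly 5 N the ball needs.
- **Spring ball:** the fingers felt no resistance until the hard stop, and the head had not moved in the pictures before it. The pin seems to have gone past the ball when it dropped.
- **Forces:** the highest force I read was about 19 N, against the 35 N limit for the pin and eye. I only read forces between moves.
- **Other objects:** my path stayed above them and the arm never touched them, but I did not take a final overview picture to confirm it.

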